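Press a pivot pin home with a ratchet arbor press

TASK

On the small arbor press, a pivot pin stands half-way into the eye of the link arm and a ratchet pawl keeps the hand lever from coming down. Press the pawl's thumb tail down until the pawl flips over and stays clear of the ratchet wheel, then push the lever down until the pin's head sits fully home on the link arm, and take the hand away. All of it is pressing and pushing with the fingertips: pick nothing up, do not shift the link arm under the ram, and leave the other things on the table alone.

Things in the scene. Friction and masses are not known exactly. Their poses are not given: they have to be found in the camera images.
- press: grey cast-iron arbor press, bolted down, 26 x 16 cm. Origin on the table top under the lever's axis; x from its front (robot's side) to its back, y to its left seen from the front, z up. Head: a block x -0.085 to 0.085, y -0.035 to 0.035, z 0.13 to 0.21; ram (22 mm square) at x -0.034, y 0, its top at z 0.25 or lower. Lever in the plane y -0.068 (right), ratchet wheel and pawl at y 0.05 (left)
- pawl (a joint): throw-over pawl, a steel rocker on the head's left, turning about the press's y at x -0.064, z 0.199. 0 to 0.13 rad: its nose lies in the ratchet wheel's teeth and keeps the lever from going down. Grows as the tail is pressed down, to 0.75 at its stop. A 29 mm ball weight over the pivot (top z 0.244) pulls it back into the teeth below about 0.35 and tips it clear beyond that, where it stays
- pawl_pad (a point): middle of the top of the pawl's thumb tail: a grooved flat steel pad 28 mm long (press's x), 26 mm wide (y), 6 mm thick, 64 mm in front of the pivot. About 0.212 above the table while engaged; pressed 30 mm down it tips by itself, ending at 0.166. Takes 1 N or so. Free from above, nothing within 5 cm under its path
- lever (a joint): hand lever's angle, rad; grows as it goes down. It points to the press's front; its slope above level is 0.733 minus the value. Starts at 0 to 0.25; with the pawl in it stops within one tooth (0.31). Stiff: it stays where it is left. The ram goes down 26 mm per rad. With the pin home it stands at about 1.20 (27 degrees below level) and goes no further
- lever_hinge (a point): point on the lever's axis (horizontal, along the press's y), in the plane of the lever, 0.168 above the table
- lever_push (a point): point on the upper side of the lever's round 14 mm steel bar, 180 mm from the axis; a black 32 mm ball ends the lever at 215 mm. A push here takes 1 to 3 N until the ram meets the pin, 9 to 13 N while the pin goes in, then meets a hard stop. Nothing else is within 4 cm of this point's path
- pin (a joint): how far the pivot pin has gone in from its tallest start, m: starts at 0 to 0.003 (head 16 to 13 mm above the eye), 0.016 is fully home. It is a tight fit and stays where it is pressed
- pin_head (a point): centre of the top of the pin's head: steel, 28 mm in diameter, 8 mm thick, on a 17 mm shank; straight below the ram
- link_arm: brown forged link arm, 121 x 34 x 38 mm, 0.95 kg, lying loose on the press's steel bolster plate (46 mm above the table). Origin: underside of the eye at one end, below the ram; the arm runs from there to its own -x, to the front left of the press
- bush: bystander: brown thick bush 38 mm in diameter, 58 mm long, lying in front of the press; origin at the middle of its underside
- stub_pin: bystander: turned stub pin 25 mm in diameter, 36 mm long, lying in front of the press; origin at the middle of its underside
- gear_ring: bystander: ring gear 94 mm in diameter, 16 mm high, lying; origin at the middle of its underside
- weld_square: bystander: flat magnetic square 85 x 85 x 17 mm; origin at the middle of its underside
- paint_marker: bystander: marker 122 mm long, 17 mm thick, lying; origin at the middle of its underside
- chipping_hammer: bystander: chipping hammer with a coil spring handle, 115 x 220 x 23 mm, lying; origin at the middle of its underside
Things that resemble listed ones, but are neither listed nor needed, are in the scene too. Leave any yellow look-alike of the link_arm alone.

How it is judged:
On the way, in this order (a step that is already met when the one before it is completed fails the run):
1. the pawl is thrown over, clear of the ratchet wheel, with the lever still up (value of joint pawl above 0.65 rad and value of joint lever below 0.6 rad), for 0.2 s.
2. the pin's head is home on the link arm (value of joint pin above 0.0145 m), for 0.2 s.
At the end, for the whole second after the job is handed in: the pin's head is within 1.5 mm of the link arm, the pawl rests thrown over (0.65 rad or more), the lever is still down (1.0 rad or more) and at rest, and the link arm lies flat where it was, within 8 mm (value of joint pin above 0.0145 m and value of joint pawl above 0.65 rad and value of joint lever above 1 rad and velocity of joint lever between -0.05 and 0.05 rad/s and distance of link_arm from where it was at the start of the episode below 0.008 m and angle between link_arm's own z axis and vertical below 0.06 rad); the robot touches nothing.
It fails at once if the link arm is lifted, tipped or shifted by more than 12 mm (distance of link_arm from where it was at the start of the episode above 0.012 m or angle between link_arm's own z axis and vertical above 0.12 rad).
It fails at once if a bystander is picked up or pushed more than 15 mm (distance of any of bush, stub_pin, gear_ring, weld_square, paint_marker, chipping_hammer from where it was at the start of the episode above 0.015 m).
It also fails if it takes over 48 s, if anything falls off the work surface, if the arm or the gripper's body presses on something with over 40 N, if the wrist force passes 120 N, or if a joint passes its speed limit or range.

ROBOT

A 6-joint arm with a two-finger parallel gripper is mounted at the origin on a cart in front of the work surface, level with it; the furniture and walls round the work are solid. World frame = base frame: x ahead of the robot, y to its left, z up, the work surface at z = 0. Lengths are in m, angles in rad, forces in N, time in s.
With the tool pointing down it reaches from about 0.4 to 0.825 m from the base axis. Payload 7 kg.
Tool frame: the origin (TCP) lies midway between the tips of the shut fingers; the grasp point (between the pads) lies hold_point_z behind it (hold_point_z is the distance from the TCP to the grasp point, in m); z points along the fingers, y is the line along which they close (so a half turn about z gives the same grasp; the last joint's range is limited). The gripper opens to 88 mm and grips with 3 to 60 N. Pads are 19 mm wide; open, the fingers measure 130 mm over their backs; the gripper's body (78 mm by 193 mm) begins 47 mm behind the grasp point.
Start: joints at [1.403, 0.359, 0.012, 0, -1.224, -0.288], TCP at [0.297, 0.606, 0.227] pointing down, gripper open.
Joint ranges: [-3.07, 3.07], [-1.43, 2.12], [-1.02, 1.25], [-3.03, 1.67], [-3.05, -0], [-3.03, 3.03]. Speed limits (rad/s): [2.39, 2.39, 3.01, 3.14, 3.14, 3.14].

INTERFACE

Orientations are given as [roll, pitch, yaw] about the fixed x, y, z axes, in that order (R = Rz(yaw) Ry(pitch) Rx(roll)).
In Python, from station import * gives the robot as it stands.
- The arm moves only by the tool apply_moves, never from a script. Its argument "steps" is a list of rows, each an object with "translation": the shift along the world's x, y, z scaled (see below), a list of three; "rotation": the turn, a rotation vector about the world's x, y, z scaled (see below), a list of three. A call has exactly 10 rows; each row is the pose to reach, as a shift and turn from the pose commanded when the call began; what a row does not reach only later rows make up. The controller multiplies each number of a shift by 250 mm and each number of a turn by 30 degrees. A row lasts 1/12 s, in which the tool goes at most 41.7 mm and 7.16 degrees, less where a joint would pass 70% of its speed; a pose out of reach is approached as far as the arm can. A call with a number of a shift or a turn outside -1 to 1 is refused whole. A call with a gripper value outside its range is refused whole. "jaw" is the closure, from -1 (fully open) to 1 (shut), so that 0 is half open, set as the call begins (left out, the last holds). The fingers move at their own pace and stop on an object; "newtons" is the grip in N (left out, the last holds). Time passes only in rows, so rows that repeat a pose let the fingers close, or fill a call up. It gives the time, the measured TCP pose, the force, the opening and the grip force at its end, in the units of the state.
- get_state(): the state, without advancing time (a new reading comes with each control period).
- grab_frame(name): name is "side" or "top"; returns the picture (420x560x3 uint8, blue, green, red); there is no depth.
- camera_model(name): a dict with "fx", "fy", "cx", "cy" (pixels), "k1" (the pictures are not rectified: a ray, as slopes to the right and down, at radius r is drawn at 1 + k1 r^2 times it, then the intrinsics apply), "xyz" and "rotation" of the camera in the world. Camera axes: x right, y down, z forward; pixel columns grow to the right and rows downward; lengths in m; the calibration is good to about 2 mm. A picture is of the moment at which its call begins. camera_model takes no time and is no camera call.
- job_done(): hands the job in; it is judged then, once.
The state is a dict: "t": time; "q": joint angles; "qd": joint speeds; "joint_efforts": joint torques, N m; "eef_pos": TCP position; "ee_rot": TCP orientation; "force": force on the tool from outside, world axes, zero at the start; "moment": the same for the moment, N m; "width": finger opening in m; "gripper_force": force on a finger pad.
Only numpy, scipy, OpenCV 4.12 (cv2) and the standard library are available. Lean on these libraries where they do the work, as an engineer would, in place of code of your own. Each camera call takes 0.05 s, during which the arm holds its last target. There are 200 camera calls.

## Working session

There is one attempt and no reset: what is moved stays moved. The work goes in short steps, Python scripts to look and compute and a tool call to move; the robot and the scene stay as the last step left them, time stands still between calls to the robot, and variables do not carry over. Pictures are saved under pics/ and viewed, at most 10 in all, crops included, and the job is handed in when it is done.

Besides the shell and the picture viewer there is one more tool, called after "Emit:" as a command line: name --argument value ..., lists and objects as JSON in quotes. apply_moves: Moves the arm, as the interface text tells. Shifts and turns lie within -1 to 1; 1 stands for 250 mm of shift or 30 degrees of turn. Its arguments: {"type":"object","properties":{"steps":{"type":"array"},"jaw":{"type":"number"},"newtons":{"type":"number"}},"required":["steps"]}

```bash
mkdir -p pics; python3 - <<'E'
from station import *
import cv2
for n in ("side","top"):
    cv2.imwrite(f"pics/{n}0.png",grab_frame(n)); print(camera_model(n))
s=get_state(); print(s)
E
```

```text
{'fx': 394.8297830855292, 'fy': 394.8297830855292, 'cx': 286.2471194504709, 'cy': 207.4646869036907, 'k1': -0.08932751780992153, 'xyz': array([ 0.43698996, -0.88998215,  0.6236894 ]), 'rotation': array([-2.0374842 ,  0.01108901, -0.09484839])}
{'fx': 510.9488700294566, 'fy': 510.9488700294566, 'cx': 275.15524983505236, 'cy': 220.56625144088858, 'k1': 0.02029427283860532, 'xyz': array([ 0.35466073, -0.06777214,  1.42003201]), 'rotation': array([-3.00918146,  0.00963029, -1.56757006])}
{'t': 0.1, 'q': array([ 1.40311478e+00,  3.59332017e-01,  1.11554678e-02, -2.94944582e-04,
       -1.22412309e+00, -2.88108442e-01]), 'qd': array([ 0.00075444, -0.00154981,  0.00208802, -0.0005673 , -0.00021161,
       -0.00034896]), 'joint_efforts': array([-1.13115027e-03, -5.84163880e+01,  2.93751669e+01,  7.01539949e+00,
        1.01908043e-02, -5.09614460e-05]), 'eef_pos': array([0.29694648, 0.60568241, 0.22571017]), 'ee_rot': array([ 3.14007252e+00, -1.61333281e-04, -4.55890286e-01]), 'force': array([-0.09400315, -0.69252406, -0.02106047]), 'moment': array([-0.04765638, -0.03183932, -0.03287009]), 'gripper_force': 0.0, 'width': 0.08720947220969481}
```

View pics/side0.png

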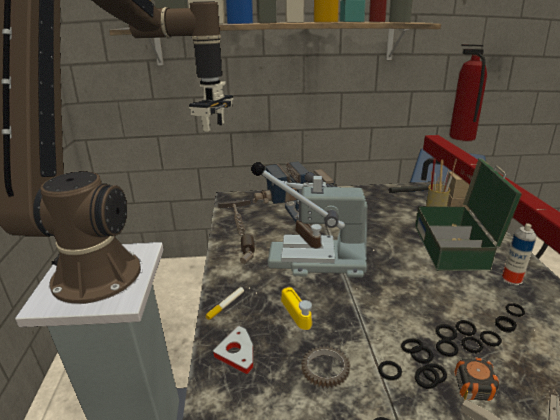

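View pics/top0.png

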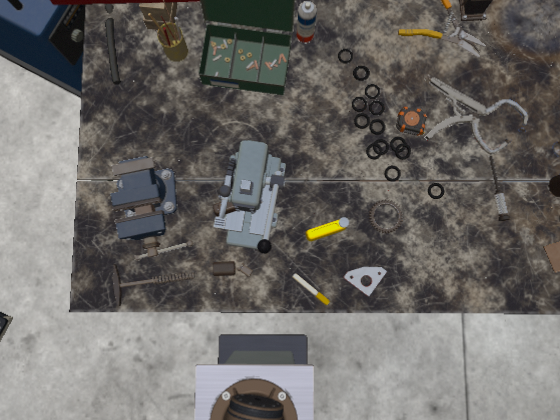

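The side view shows the press at about (325,225), with the lever ball at (258,169). In the top view the press is at about (250,190) and the ball at (264,246). The pawl is at about (222,212). I'll enlarge both.

```bash
python3 - <<'E'
import cv2
a=cv2.imread("pics/top0.png")[125:260,195:310]; b=cv2.imread("pics/side0.png")[150:285,240:380]
f=lambda i,s: cv2.resize(i,None,fx=s,fy=s,interpolation=cv2.INTER_CUBIC)
cv2.imwrite("pics/topc.png",f(a,4.4)); cv2.imwrite("pics/sidec.png",f(b,4.4))
E
```

```text
(no output)
```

View pics/topc.png

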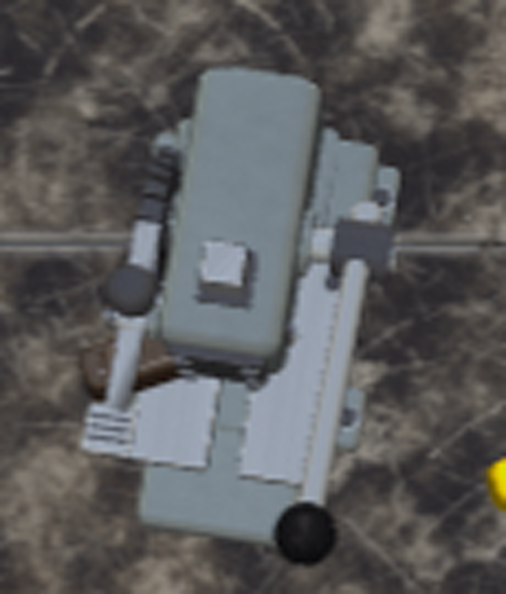

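View pics/sidec.png

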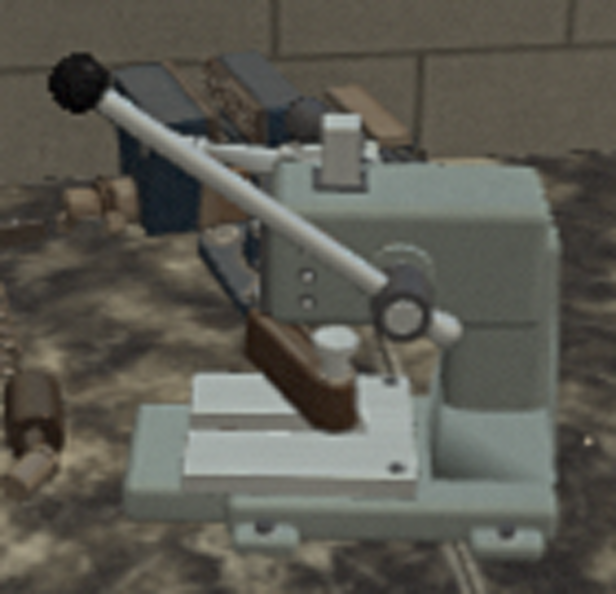

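The top crop shows the pad centre at (108,430), the pawl ball at (130,290), the lever ball at (305,532), and the head edges. The side crop shows the lever ball at (80,82) and the hub at (403,317).

```bash
cat > h.py <<'E'
from station import *
import numpy as np
from scipy.spatial.transform import Rotation as R
def ray(n,u,v):
    c=camera_model(n); d=np.array([(u-c["cx"])/c["fx"],(v-c["cy"])/c["fy"]]); s=d.copy()
    for _ in range(20): s=d/(1+c["k1"]*(s@s))
    return c["xyz"],R.from_euler("xyz",c["rotation"]).as_matrix()@np.array([*s,1])
def plane(n,u,v,z):
    o,d=ray(n,u,v); return o+d*(z-o[2])/d[2]
def tri(a,b):
    (o,d),(p,e)=ray(*a),ray(*b); s,t=np.linalg.lstsq(np.c_[d,-e],p-o,rcond=None)[0]
    return (o+s*d+p+t*e)/2,np.linalg.norm(o+s*d-p-t*e)
E
python3 - <<'E'
from h import *
np.set_printoptions(precision=4,suppress=True)
T=lambda u,v:(195+(u+.5)/4.4-.5,125+(v+.5)/4.4-.5)
S=lambda u,v:(240+(u+.5)/4.4-.5,150+(v+.5)/4.4-.5)
P=lambda u,v,z:plane("top",*T(u,v),z)
print("ball",tri(("top",*T(305,532)),("side",*S(80,82))))
pad=P(108,430,.212); wt=P(130,290,.23); print("pad",pad,"wt",wt)
hl=[P(198,90,.205),P(167,335,.205)]; hr=[P(320,100,.205),P(291,345,.205)]
for a,b in [(wt,pad),hl,hr]: d=a-b; print("yaw",np.degrees(np.arctan2(d[1],d[0])))
print(hl,hr)
print("ram top",tri(("top",*T(224,262)),("side",*S(342,122))))
print("hub",P(362,240,.185), "leverbar", P(350,290,.185),P(315,480,.28))
E
```

```text
ball (array([ 0.4488, -0.0319,  0.2951]), np.float64(1.1097922948705012e-06))
pad [0.511 0.078 0.212] wt [0.5847 0.0653 0.23  ]
yaw -9.767330136237238
yaw -6.329412474419208
yaw -6.275864974485066
[array([0.7027, 0.032 , 0.205 ]), array([0.5645, 0.0474, 0.205 ])] [array([ 0.697 , -0.0359,  0.205 ]), array([ 0.5591, -0.0207,  0.205 ])]
ram top (array([0.5968, 0.0137, 0.2463]), np.float64(8.242414224407812e-05))
hub [ 0.6221 -0.0593  0.185 ] leverbar [ 0.5936 -0.0527  0.185 ] [ 0.4767 -0.0363  0.28  ]
```

Emit:
apply_moves --jaw 1 --newtons 20 --steps '[{"translation": [0.04,-0.1,0.08],"rotation": [0,0,0.06]},{"translation": [0.08,-0.2,0.16],"rotation": [0,0,0.12]},{"translation": [0.13,-0.3,0.24],"rotation": [0,0,0.18]},{"translation": [0.17,-0.4,0.32],"rotation": [0,0,0.24]},{"translation": [0.21,-0.5,0.4],"rotation": [0,0,0.3]},{"translation": [0.25,-0.6,0.4],"rotation": [0,0,0.36]},{"translation": [0.3,-0.7,0.4],"rotation": [0,0,0.42]},{"translation": [0.34,-0.8,0.4],"rotation": [0,0,0.48]},{"translation": [0.38,-0.9,0.4],"rotation": [0,0,0.54]},{"translation": [0.43,-1,0.4],"rotation": [0,0,0.577]}]'

```text
t: 0.93
eef_pos: [0.4046, 0.3546, 0.3264]
ee_rot: [3.141, 0.0, -0.152]
force: [0.3, 0.7, 0.3]
width: 0.0263
gripper_force: 0.0
```

Emit:
apply_moves --steps '[{"translation": [0.04,-0.1,0],"rotation": [0,0,0]},{"translation": [0.08,-0.2,0],"rotation": [0,0,0]},{"translation": [0.13,-0.3,0],"rotation": [0,0,0]},{"translation": [0.17,-0.4,0],"rotation": [0,0,0]},{"translation": [0.21,-0.5,0],"rotation": [0,0,0]},{"translation": [0.25,-0.6,0],"rotation": [0,0,0]},{"translation": [0.3,-0.7,0],"rotation": [0,0,0]},{"translation": [0.34,-0.8,0],"rotation": [0,0,0]},{"translation": [0.38,-0.9,0],"rotation": [0,0,0]},{"translation": [0.43,-1,0],"rotation": [0,0,0]}]'

```text
t: 1.77
eef_pos: [0.512, 0.1047, 0.3265]
ee_rot: [-3.142, 0.0, -0.154]
force: [0.9, -0.9, -0.3]
width: 0.0004
gripper_force: 0.0
```

Emit:
apply_moves --steps '[{"translation": [0,-0.04,-0.04],"rotation": [0,0,0]},{"translation": [0,-0.075,-0.08],"rotation": [0,0,0]},{"translation": [0,-0.075,-0.14],"rotation": [0,0,0]},{"translation": [0,-0.075,-0.2],"rotation": [0,0,0]},{"translation": [0,-0.075,-0.26],"rotation": [0,0,0]},{"translation": [0,-0.075,-0.31],"rotation": [0,0,0]},{"translation": [0,-0.075,-0.35],"rotation": [0,0,0]},{"translation": [0,-0.075,-0.38],"rotation": [0,0,0]},{"translation": [0,-0.075,-0.4],"rotation": [0,0,0]},{"translation": [0,-0.075,-0.4],"rotation": [0,0,0]}]'

```text
t: 2.6
eef_pos: [0.5115, 0.0873, 0.2255]
ee_rot: [3.141, 0.001, -0.153]
force: [-0.3, -0.7, -0.7]
width: 0.0005
gripper_force: 0.0
```

```bash
python3 - <<'E'
from station import *
import cv2, numpy as np
f=lambda i: cv2.resize(i,None,fx=3.3,fy=3.3,interpolation=cv2.INTER_CUBIC)
a=grab_frame("top")[130:270,190:310]; b=grab_frame("side")[140:280,240:360]
cv2.imwrite("pics/p1.png",np.hstack([f(a),f(b)])); print(get_state()["force"])
E
```

```text
[-0.27502709 -0.34402949  0.78174483]
```

View pics/p1.png

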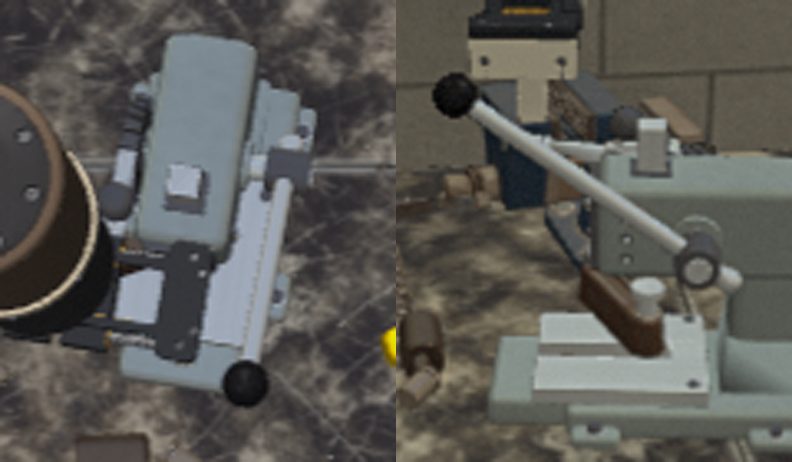

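The gripper stands over the pad (near (165,300) in the left half), clear of the pawl weight and the lever. Next I press down.

Emit:
apply_moves --steps '[{"translation": [0,0,-0.03],"rotation": [0,0,0]},{"translation": [0,0,-0.06],"rotation": [0,0,0]},{"translation": [0,0,-0.09],"rotation": [0,0,0]},{"translation": [0,0,-0.12],"rotation": [0,0,0]},{"translation": [0,0,-0.14],"rotation": [0,0,0]},{"translation": [0,0,-0.16],"rotation": [0,0,0]},{"translation": [0,0,-0.18],"rotation": [0,0,0]},{"translation": [0,0,-0.2],"rotation": [0,0,0]},{"translation": [0,0,-0.21],"rotation": [0,0,0]},{"translation": [0,0,-0.21],"rotation": [0,0,0]}]'

```text
t: 3.53
eef_pos: [0.5118, 0.0872, 0.1734]
ee_rot: [3.141, 0.001, -0.154]
force: [-0.6, 1.0, 0.4]
width: 0.0007
gripper_force: 0.0
```

Emit:
apply_moves --steps '[{"translation": [0,0,0.05],"rotation": [0,0,0]},{"translation": [0,0,0.1],"rotation": [0,0,0]},{"translation": [0,0,0.2],"rotation": [0,0,0]},{"translation": [0,0,0.3],"rotation": [0,0,0]},{"translation": [0,0,0.4],"rotation": [0,0,0]},{"translation": [0,0,0.5],"rotation": [0,0,0]},{"translation": [-0.1,0,0.6],"rotation": [0,0,0]},{"translation": [-0.2,0,0.7],"rotation": [0,0,0]},{"translation": [-0.2,0,0.7],"rotation": [0,0,0]},{"translation": [-0.2,0,0.7],"rotation": [0,0,0]}]'

```text
t: 4.37
eef_pos: [0.462, 0.0876, 0.3515]
ee_rot: [-3.138, -0.004, -0.153]
force: [0.7, -0.4, -1.3]
width: 0.0004
gripper_force: 0.0
```

```bash
python3 - <<'E'
from station import *
import cv2, numpy as np
f=lambda i: cv2.resize(i,None,fx=3.3,fy=3.3,interpolation=cv2.INTER_CUBIC)
a=grab_frame("top")[130:270,190:310]; b=grab_frame("side")[140:280,240:360]
cv2.imwrite("pics/p2.png",np.hstack([f(a),f(b)]))
E
```

```text
(no output)
```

View pics/p2.png

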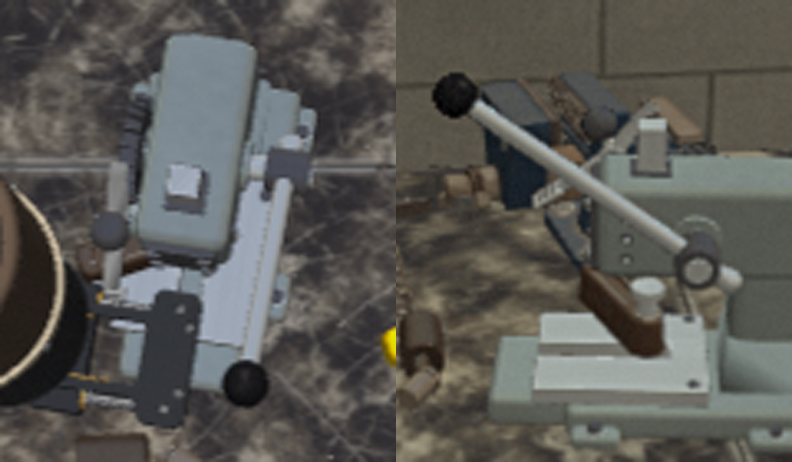

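The pawl is thrown over: its weight is now at (110,230) and the tail points down. The lever is still up. I'll move over the lever.

Emit:
apply_moves --steps '[{"translation": [0.01,-0.08,0],"rotation": [0,0,0]},{"translation": [0.03,-0.18,0],"rotation": [0,0,0]},{"translation": [0.05,-0.28,0],"rotation": [0,0,0]},{"translation": [0.07,-0.38,0],"rotation": [0,0,0]},{"translation": [0.09,-0.48,0],"rotation": [0,0,0]},{"translation": [0.09,-0.54,0],"rotation": [0,0,0]},{"translation": [0.09,-0.54,-0.06],"rotation": [0,0,0]},{"translation": [0.09,-0.54,-0.12],"rotation": [0,0,0]},{"translation": [0.09,-0.54,-0.18],"rotation": [0,0,0]},{"translation": [0.09,-0.54,-0.21],"rotation": [0,0,0]}]'

```text
t: 5.3
eef_pos: [0.4838, -0.0482, 0.2933]
ee_rot: [3.14, 0.005, -0.155]
force: [-0.7, 0.0, -0.8]
width: 0.0006
gripper_force: 0.0
```

Emit:
apply_moves --steps '[{"translation": [-0.01,0,-0.05],"rotation": [0,0,0]},{"translation": [-0.03,0,-0.1],"rotation": [0,0,0]},{"translation": [-0.05,0.01,-0.15],"rotation": [0,0,0]},{"translation": [-0.07,0.01,-0.2],"rotation": [0,0,0]},{"translation": [-0.085,0.01,-0.25],"rotation": [0,0,0]},{"translation": [-0.095,0.02,-0.3],"rotation": [0,0,0]},{"translation": [-0.105,0.02,-0.35],"rotation": [0,0,0]},{"translation": [-0.11,0.02,-0.4],"rotation": [0,0,0]},{"translation": [-0.115,0.02,-0.44],"rotation": [0,0,0]},{"translation": [-0.115,0.02,-0.46],"rotation": [0,0,0]}]'

```text
t: 6.13
eef_pos: [0.4555, -0.0426, 0.1815]
ee_rot: [3.141, 0.002, -0.153]
force: [-10.7, 6.3, 21.4]
width: 0.0005
gripper_force: 10.2
```

```bash
python3 - <<'E'
from station import *
import cv2, numpy as np
f=lambda i: cv2.resize(i,None,fx=3.3,fy=3.3,interpolation=cv2.INTER_CUBIC)
a=grab_frame("top")[130:270,190:310]; b=grab_frame("side")[140:280,240:360]
cv2.imwrite("pics/p3.png",np.hstack([f(a),f(b)])); s=get_state(); print(s["force"],s["moment"],s["gripper_force"],s["eef_pos"])
E
```

```text
[-6.42173485  4.5172175   9.99754726] [1.62665249 2.39081882 0.09832579] 5.052183419466019 [ 0.455285   -0.04246765  0.18121333]
```

View pics/p3.png

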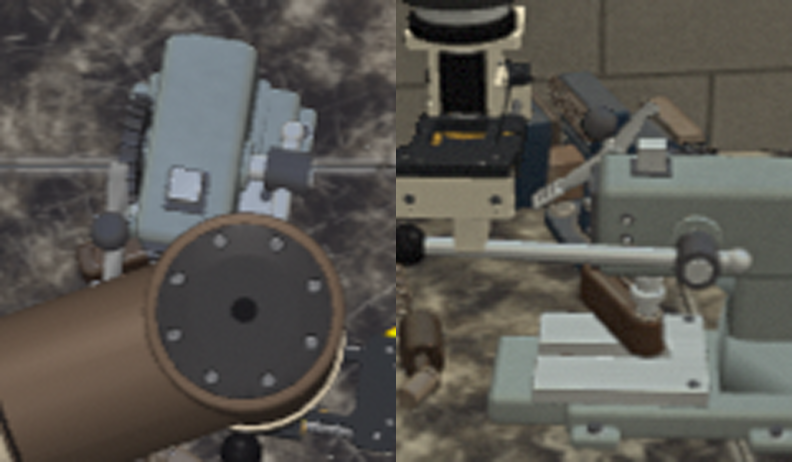

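The lever is level and the ram is on the pin, with the pawl still over and the gripper clear. I'll keep going down slowly.

Emit:
apply_moves --steps '[{"translation": [0,0,-0.02],"rotation": [0,0,0]},{"translation": [0,0,-0.04],"rotation": [0,0,0]},{"translation": [0,0,-0.06],"rotation": [0,0,0]},{"translation": [0.005,0,-0.08],"rotation": [0,0,0]},{"translation": [0.005,0,-0.1],"rotation": [0,0,0]},{"translation": [0.01,0,-0.12],"rotation": [0,0,0]},{"translation": [0.01,0,-0.14],"rotation": [0,0,0]},{"translation": [0.015,0,-0.16],"rotation": [0,0,0]},{"translation": [0.015,0,-0.18],"rotation": [0,0,0]},{"translation": [0.02,0,-0.2],"rotation": [0,0,0]}]'

```text
t: 7.07
eef_pos: [0.4599, -0.0431, 0.132]
ee_rot: [3.14, 0.002, -0.153]
force: [-10.0, 1.8, 19.0]
width: 0.0004
gripper_force: 11.0
```

Emit:
apply_moves --steps '[{"translation": [0.002,0,-0.015],"rotation": [0,0,0]},{"translation": [0.004,0,-0.03],"rotation": [0,0,0]},{"translation": [0.006,0,-0.045],"rotation": [0,0,0]},{"translation": [0.01,0,-0.06],"rotation": [0,0,0]},{"translation": [0.012,0,-0.07],"rotation": [0,0,0]},{"translation": [0.015,0,-0.08],"rotation": [0,0,0]},{"translation": [0.018,0,-0.09],"rotation": [0,0,0]},{"translation": [0.02,0,-0.1],"rotation": [0,0,0]},{"translation": [0.02,0,-0.105],"rotation": [0,0,0]},{"translation": [0.02,0,-0.105],"rotation": [0,0,0]}]'

```text
t: 7.9
eef_pos: [0.467, -0.0437, 0.1065]
ee_rot: [3.14, -0.001, -0.152]
force: [-2.7, -4.3, 17.2]
width: 0.0005
gripper_force: 9.7
```

Emit:
apply_moves --steps '[{"translation": [0,0,-0.005],"rotation": [0,0,0]},{"translation": [0,0,-0.01],"rotation": [0,0,0]},{"translation": [0,0,-0.014],"rotation": [0,0,0]},{"translation": [0,0,-0.018],"rotation": [0,0,0]},{"translation": [0,0,-0.022],"rotation": [0,0,0]},{"translation": [0,0,-0.025],"rotation": [0,0,0]},{"translation": [0,0,-0.025],"rotation": [0,0,0]},{"translation": [0,0,-0.025],"rotation": [0,0,0]},{"translation": [0,0,-0.025],"rotation": [0,0,0]},{"translation": [0,0,-0.025],"rotation": [0,0,0]}]'

```text
t: 8.73
eef_pos: [0.4687, -0.0437, 0.1013]
ee_rot: [3.14, -0.004, -0.152]
force: [-1.0, -8.0, 20.8]
width: 0.0003
gripper_force: 10.3
```

Emit:
apply_moves --steps '[{"translation": [0,0,-0.004],"rotation": [0,0,0]},{"translation": [0,0,-0.008],"rotation": [0,0,0]},{"translation": [0,0,-0.012],"rotation": [0,0,0]},{"translation": [0,0,-0.016],"rotation": [0,0,0]},{"translation": [0,0,-0.016],"rotation": [0,0,0]},{"translation": [0,0,-0.016],"rotation": [0,0,0]},{"translation": [0,0,-0.016],"rotation": [0,0,0]},{"translation": [0,0,-0.016],"rotation": [0,0,0]},{"translation": [0,0,-0.016],"rotation": [0,0,0]},{"translation": [0,0,-0.016],"rotation": [0,0,0]}]'

```text
t: 9.57
eef_pos: [0.4695, -0.0433, 0.0975]
ee_rot: [3.141, -0.006, -0.152]
force: [1.1, -6.6, 20.0]
width: 0.0003
gripper_force: 9.5
```

Emit:
apply_moves --steps '[{"translation": [0,0,-0.004],"rotation": [0,0,0]},{"translation": [0,0,-0.008],"rotation": [0,0,0]},{"translation": [0,0,-0.012],"rotation": [0,0,0]},{"translation": [0,0,-0.016],"rotation": [0,0,0]},{"translation": [0,0,-0.02],"rotation": [0,0,0]},{"translation": [0,0,-0.02],"rotation": [0,0,0]},{"translation": [0,0,-0.02],"rotation": [0,0,0]},{"translation": [0,0,-0.02],"rotation": [0,0,0]},{"translation": [0,0,-0.02],"rotation": [0,0,0]},{"translation": [0,0,-0.02],"rotation": [0,0,0]}]'

```text
t: 10.4
eef_pos: [0.4705, -0.0431, 0.0932]
ee_rot: [3.141, -0.008, -0.151]
force: [0.6, -5.3, 24.9]
width: 0.0002
gripper_force: 12.8
```

```bash
python3 - <<'E'
from station import *
import cv2, numpy as np
b=grab_frame("side")[150:285,240:380]
cv2.imwrite("pics/p4.png",cv2.resize(b,None,fx=4.4,fy=4.4,interpolation=cv2.INTER_CUBIC)); s=get_state(); print(s["force"],s["eef_pos"])
E
```

```text
[ 1.14101051 -5.77927368 25.43687072] [ 0.47040974 -0.04312695  0.09322454]
```

View pics/p4.png

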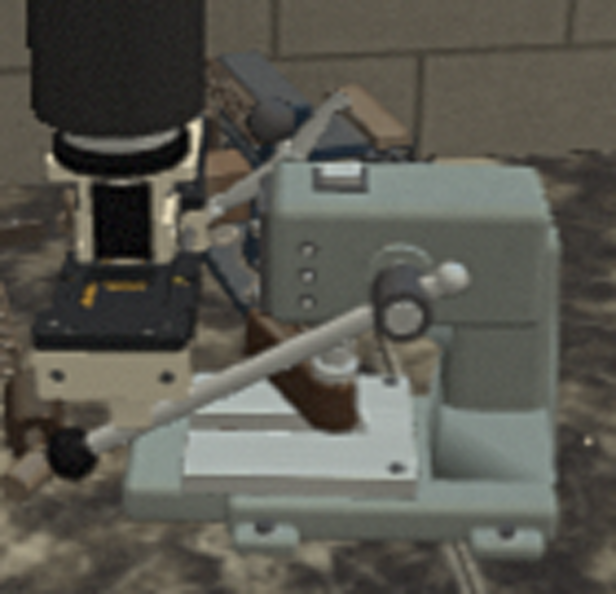

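The lever is well down, with its ball at (72,453) and the ram top nearly flush. The pawl is still over. I'll work out the lever angle.

```bash
python3 - <<'E'
from h import *
S=lambda u,v:(240+(u+.5)/4.4-.5,150+(v+.5)/4.4-.5)
y=np.array([.153,.988,0]); X=np.array([.988,-.153,0]); O=np.array([.6304,.0085,0])
for p in [(80,82),(72,453)]:
    if p==(80,82): pass
    o,d=ray("side",*S(*p)); t=(-.068-(o-O)@y)/(d@y); q=o+t*d
    px=(q-O)@X; a=np.arctan2(q[2]-.168,-px); print(px,q[2],"lever",.733-a,np.hypot(px,q[2]-.168))
E
```

```text
-0.17314904990609767 0.2951997157469164 lever 0.09941136941878803 0.2148496245504763
-0.18806151801277377 0.06306043023084384 lever 1.241969529396515 0.2153588815456758
```

Emit:
apply_moves --steps '[{"translation": [0,0,-0.004],"rotation": [0,0,0]},{"translation": [0,0,-0.008],"rotation": [0,0,0]},{"translation": [0,0,-0.012],"rotation": [0,0,0]},{"translation": [0,0,-0.016],"rotation": [0,0,0]},{"translation": [0,0,-0.016],"rotation": [0,0,0]},{"translation": [0,0,-0.016],"rotation": [0,0,0]},{"translation": [0,0,-0.016],"rotation": [0,0,0]},{"translation": [0,0,-0.016],"rotation": [0,0,0]},{"translation": [0,0,-0.016],"rotation": [0,0,0]},{"translation": [0,0,-0.016],"rotation": [0,0,0]}]'

```text
t: 11.28
eef_pos: [0.4694, -0.0429, 0.0891]
ee_rot: [3.141, -0.006, -0.151]
force: [-4.2, -2.6, 29.6]
width: 0.0006
gripper_force: 16.1
```

```bash
python3 - <<'E'
from h import *
import cv2
im=grab_frame("side")
np.set_printoptions(precision=4,suppress=True)
y=np.array([.153,.988,0]); X=np.array([.988,-.153,0]); O=np.array([.6304,.0085,0])
for i in (cv2.imread("pics/side0.png"),im):
    c=(i.max(2)<45).astype(np.uint8); n,l,st,ce=cv2.connectedComponentsWithStats(c)
    for k in range(1,n):
        if 50<st[k,4]<250 and 245<ce[k][0]<270 and 150<ce[k][1]<270:
            o,d=ray("side",*ce[k]); t=(-.068-(o-O)@y)/(d@y); q=o+t*d; px=(q-O)@X
            print(ce[k],st[k,4],.733-np.arctan2(q[2]-.168,-px),np.hypot(px,q[2]-.168))
b=im[150:285,240:380]
cv2.imwrite("pics/p5.png",cv2.resize(b,None,fx=4.4,fy=4.4,interpolation=cv2.INTER_CUBIC)); s=get_state(); print(s["force"],s["moment"],s["eef_pos"])
E
```

```text
[257.305  168.4468] 141 0.10447066866999777 0.2154950021748551
[246.9286 247.4643] 56 1.1366443924748721 0.229167922041944
[269.4531 224.2917] 192 0.8687414474200938 0.15192685368696274
[252.8085 251.695 ] 141 1.2144645763861186 0.2213381024617539
[-4.7427 -1.7835 29.5167] [-0.7313  1.0719 -0.0357] [ 0.4694 -0.0429  0.0891]
```

View pics/p5.png

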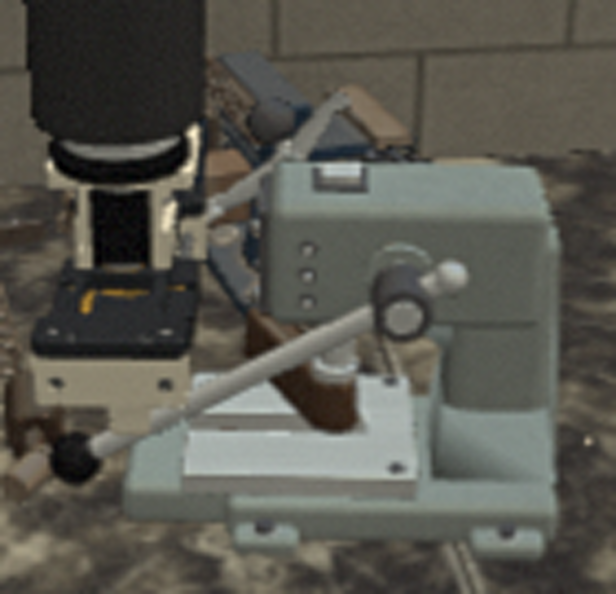

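Emit:
apply_moves --steps '[{"translation": [0,0,-0.004],"rotation": [0,0,0]},{"translation": [0,0,-0.008],"rotation": [0,0,0]},{"translation": [0,0,-0.012],"rotation": [0,0,0]},{"translation": [0,0,-0.012],"rotation": [0,0,0]},{"translation": [0,0,-0.012],"rotation": [0,0,0]},{"translation": [0,0,-0.012],"rotation": [0,0,0]},{"translation": [0,0,-0.012],"rotation": [0,0,0]},{"translation": [0,0,-0.012],"rotation": [0,0,0]},{"translation": [0,0,-0.012],"rotation": [0,0,0]},{"translation": [0,0,-0.012],"rotation": [0,0,0]}]'

```text
t: 12.17
eef_pos: [0.4698, -0.0429, 0.088]
ee_rot: [3.141, -0.007, -0.151]
force: [-12.8, -1.1, 52.5]
width: 0.0004
gripper_force: 25.6
```

```bash
python3 - <<'E'
from h import *
import cv2
im=grab_frame("side"); cv2.imwrite("pics/p6.png",im)
w=lambda i:cv2.cvtColor(i,cv2.COLOR_BGR2GRAY).astype(np.float32)
p=cv2.resize(cv2.imread("pics/p5.png"),(140,135),interpolation=cv2.INTER_AREA)
# shift of lever ball and of ram top since p5
n=im[150:285,240:380]
q=cv2.resize(cv2.imread("pics/p4.png"),(140,135),interpolation=cv2.INTER_AREA)
for nm,(a,b,c,d) in dict(ball=(94,112,8,26),ram=(34,48,66,90),knob=(54,70,94,110)).items():
    print(nm,[cv2.phaseCorrelate(w(r[a:b,c:d]),w(n[a:b,c:d]),cv2.createHanningWindow((d-c,b-a),cv2.CV_32F))[0] for r in (q,p)])
s=get_state(); print(s["force"],s["eef_pos"])
E
```

```text
ball [(-0.0458852618429102, 0.39396898872324115), (0.2317957852813297, -0.12363306760375714)]
ram [(0.11875729757336728, 0.5019198184084672), (-0.08855909573949639, 0.4553856064326611)]
knob [(-0.020817674462607627, -0.11382617004228734), (0.21382451592142004, 0.08014630150241508)]
[-12.28279991  -0.88296014  52.23186655] [ 0.46982465 -0.04295884  0.08804887]
```

That's the hard stop: the force jumped to 52 N with only 1 mm of travel. I'll retreat straight up.

Emit:
apply_moves --steps '[{"translation": [0,0,0.02],"rotation": [0,0,0]},{"translation": [0,0,0.05],"rotation": [0,0,0]},{"translation": [-0.02,0,0.1],"rotation": [0,0,0]},{"translation": [-0.04,0,0.2],"rotation": [0,0,0]},{"translation": [-0.06,0,0.3],"rotation": [0,0,0]},{"translation": [-0.08,0,0.4],"rotation": [0,0,0]},{"translation": [-0.08,0,0.5],"rotation": [0,0,0]},{"translation": [-0.08,0,0.6],"rotation": [0,0,0]},{"translation": [-0.08,0,0.7],"rotation": [0,0,0]},{"translation": [-0.08,0,0.7],"rotation": [0,0,0]}]'

```text
t: 13.05
eef_pos: [0.4485, -0.0426, 0.2625]
ee_rot: [-3.14, -0.006, -0.153]
force: [0.2, 0.2, 0.3]
width: 0.0005
gripper_force: 0.0
```

```bash
python3 - <<'E'
from station import *
import cv2, numpy as np
b=grab_frame("side")[150:285,240:380]
cv2.imwrite("pics/p7.png",cv2.resize(b,None,fx=4.4,fy=4.4,interpolation=cv2.INTER_CUBIC)); print(get_state()["force"])
E
```

```text
[-0.67547133 -0.26082075 -1.22372388]
```

View pics/p7.png

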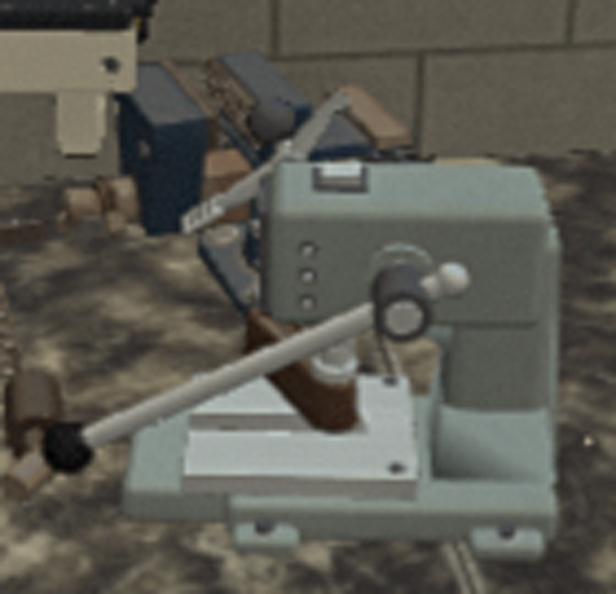

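The lever rests down with its ball at (67,447). The pin head at (333,365) sits on the eye, the pawl is thrown over, the link arm hasn't moved, and the gripper is clear.

```bash
python3 -c "
from station import *
print(job_done())"
```

```text
the job is handed in; nothing more can be done
None
```

I threw the pawl over, pushed the lever down to its hard stop so the pin head sits on the link arm, withdrew the hand, and handed the job in at about 13 s; no verdict came back.

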